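# Cover the measuring vessel and hold the probe ready over its port

## Robot

A 7-joint arm with a two-finger parallel gripper is mounted at the origin on the work surface. World frame = base frame: x ahead of the robot, y to its left, z up, the work surface at z = 0. Lengths are in mm, angles in rad, forces in N, time in s.
With the tool pointing down it reaches from about 425 to 875 mm from the base axis. Payload 8.4 kg.
Tool frame: the origin (TCP) lies at the very end of the fingers, on their centre line; the grasp point (between the pads) lies behind it (robot.hold_point_z is the z of the grasp point in the tool frame, in mm); z points along the fingers, y is the line along which they close (so a half turn about z gives the same grasp; the last joint's range is limited). The gripper opens to 85 mm and grips with 20 to 120 N. Pads are 22 mm wide; open, the fingers measure 114 mm over their backs; the gripper's body (76 mm by 85 mm) begins 54 mm behind the grasp point. The pads swing forward as they close: fully open they stand 13 mm farther back than shut.
Start: joints at [-1.279, 0.333, 0.04, 1.465, -0.013, 1.343, -0.059], TCP at [247.602, 600.964, 231.308] pointing down, gripper open.
Joint ranges: [-2.58, 2.58], [-0.38, 2.09], [-1.3, 1.39], [0.25, 2.4], [-1.5, 4.64], [0.08, 2.09], [-2.65, 2.65]. Speed limits (rad/s): [2.22, 2.22, 2.79, 2.79, 3.14, 3.14, 3.14].

## Interface

Orientations are given as [roll, pitch, yaw] about the fixed x, y, z axes, in that order (R = Rz(yaw) Ry(pitch) Rx(roll)).
In Python, from station import robot gives the robot as it stands.
- The arm moves only by the tool play_rows, never from a script. Its arguments are lists of equal length, an entry for each row: "travel": the shift along the world's x, y, z normalised to -1 to 1, where 1 is 12 cm, a list of three; "turn": the turn, a rotation vector about the world's x, y, z normalised to -1 to 1, where 1 is pi rad, a list of three; "jaw": the closure in counts, from 0 (fully open) to 255 (shut). In form: {"travel": [[x, y, z], ...], "turn": [[rx, ry, rz], ...], "jaw": [jaw, ...]}. A call has 1 to 20 rows; each row shifts and turns the commanded pose from where the row before left it; what a row does not reach is not made up. A row lasts 1/10 s, in which the tool goes at most 50 mm and 8.59 degrees, less where a joint would pass 70% of its speed; a pose out of reach is approached as far as the arm can. A call with a number of a shift or a turn outside -1 to 1 is refused whole. A call with a gripper value outside its range is refused whole. The fingers move at their own pace and stop on an object; "squeeze" is the grip in N (left out, the last holds). Time passes only in rows, so rows that do not move let the fingers close. It gives the time, the measured TCP pose, the force, the opening and the grip force at its end, in the units of the state.
- robot.read_state(): the state, without advancing time (a new reading comes with each control period).
- robot.camera(name): name is "scene" or "top"; returns (picture, depth): 400x640x3 uint8, blue, green, red; 400x640 float32, mm along the optical axis (not along the pixel's ray), 0 where there is no reading.
- robot.camera_model(name): a dict with "mtx" (3x3 intrinsics, pixels), "world_to_cam" (4x4, takes a point from world to camera coordinates). Camera axes: x right, y down, z forward; pixel columns grow to the right and rows downward; lengths in mm; the calibration is good to about 2 mm. A picture is of the moment at which its call begins. camera_model takes no time and is no camera call.
- robot.close_job(): hands the job in; it is judged then, once.
Trained networks look in the newest picture that a camera, given by its name, has taken for a name from the list of things; names that differ only in an ending like _2 or _b are one class to them, and where a whole thing is asked for, a point or a joint stands for the part that bears it (a point fixed in the world has none). Each returns a list of dicts, best first, with "score" (0 to 1); they miss things now and then, are a little off and sometimes report something else, mostly with a low value. They report only what shows in the picture. A call takes as long as a camera call. They do not tell look-alikes from the thing itself.
- robot.find_in(camera, thing): "centre" ([x, y, z] in mm, in world coordinates, good to about 4 mm: the middle of the surface that is visible of it).
- robot.outline_of(camera, thing): "pixels" (400x640 bool, what is visible of it).
The state is a dict: "time": time; "qpos": joint angles; "joint_velocities": joint speeds; "effort": joint torques, N m; "tcp_pos": TCP position; "eef_rot": TCP orientation; "contact_force": force on the tool from outside, world axes, zero at the start; "moment": the same for the moment, N m; "opening": finger opening in mm; "grip_force": force on a finger pad.
Only numpy, scipy, OpenCV 4.12 (cv2) and the standard library are available. Lean on these libraries where they do the work, as an engineer would, in place of code of your own. Each camera call takes 0.05 s, during which the arm holds its last target. There are 200 camera calls.

## Task

Lower the teal port lid into the mouth of the white measuring vessel (do not drop it) so that it sits fully seated and level, and let go of it. Then draw the blue-headed probe out of its stand, carry it over the top of the sample carousel and finish while still holding it, upright and still, with its tip centred over the open port of the lid and about a centimetre above it; the probe must never touch the lid. Do not knock the carousel, and do not shift the two bottles and the jar.

Things in the scene. Friction and masses are not known exactly. Their poses are not given: they have to be found in the camera images.
- lid: Teal round lid, about 90 g, loose, right way up on the bench on the robot's side of the stand. Origin: centre of the flange's underside (seat face), z up; 7 mm above the bench at the start. Flange 98 mm across, z 0 to 5 mm. Below it a tapered plug ring, 74 mm across, 7 mm deep. Above it a round collar, 38 mm across, z 5 to 31 mm: grip here. A port, 26 mm in diameter, runs right through.
- lid_port (a point): Centre of the upper mouth of the lid's port, 31 mm above the lid's origin; z along the port's axis, out of the lid.
- vessel_rim (a point): Centre of the mouth of the white open vessel, at rim height, 100 mm above the bench; z up. Mouth 80 mm inside, 90 mm outside, 64 mm deep. Fixed in a grey stirrer base, 130 x 120 x 30 mm, itself fixed to the bench, left or right of the carousel. The seated lid's origin lies on this point, its plug inside the mouth.
- probe: Upright probe, about 120 g, loose, hanging by its head in the stand's hole. Origin: its tip (lower end), z up. Dark round shaft 12 mm in diameter, z 0 to 80 mm; blue square head 26 x 26 mm, z 80 to 130 mm, faces along the probe's x and y: grip here; black round cap 18 mm across, z 130 to 138 mm. In the stand the tip is 10 mm above the bench.
- probe_tip (a point): The tip of the probe (same point as the probe's origin).
- stand: Grey block 60 x 60 x 90 mm on a black foot 90 x 90 x 6 mm, fixed to the bench, across the carousel from the vessel. Origin: centre of the underside, z up. Vertical hole in the centre of its top, 16 mm in diameter, 84 mm deep; the probe's head rests on the top face, 90 mm above the bench.
- carousel: Ivory round three-tier sample carousel with a teal band, fixed to the bench between stand and vessel: 210 mm across, top plate at 120 mm, with small white vials standing up to 132 mm above the bench. Origin: centre of the underside, on its axis.
- amber: Amber bottle with teal cap, 64 mm in diameter, 150 mm tall, loose, beyond the carousel. Origin: centre of the underside.
- clear: Clear glass bottle with teal cap, 68 mm in diameter, 140 mm tall, loose, beyond the carousel. Origin: centre of the underside.
- jar: White jar with blue cap, 54 mm in diameter, 70 mm tall, loose, on the robot's side of the carousel. Origin: centre of the underside.
Not all that is in view belongs to the job. Leave any red look-alike of the carousel alone.

How it is judged (in metres and radians):
On the way, in this order (a step that is already met when the one before it is completed fails the run):
1. the lid is seated level on the vessel and let go (horizontal distance between lid and vessel_rim below 0.005 m and z of lid in the frame of vessel_rim between -0.003 and 0.003 m and angle between lid's own z axis and vertical below 0.05 rad and contact force between the fingers and lid below 0.05 N and linear speed of lid below 0.02 m/s), for 0.3 s.
2. the probe passes over the carousel, held by the fingers (horizontal distance between probe_tip and carousel below 0.105 m and height (world z) of probe_tip above 0.12 m and contact force between the fingers and probe above 1 N), for 0.05 s.
At the end, for the whole second after the job is handed in: Lid seated (within 5 mm of centre, 3 mm of seat height, 0.05 rad of level), untouched. Fingers hold the probe still (under 20 mm/s), upright within 0.1 rad, tip within 7 mm of the port's centre and 3 to 20 mm above its mouth, not touching the lid (horizontal distance between lid and vessel_rim below 0.005 m and z of lid in the frame of vessel_rim between -0.003 and 0.003 m and angle between lid's own z axis and vertical below 0.05 rad and contact force between each of the fingers, the arm, probe and lid below 0.05 N and horizontal distance between probe_tip and lid_port below 0.007 m and z of probe_tip in the frame of lid_port between 0.003 and 0.02 m and angle between probe's own z axis and vertical below 0.1 rad and linear speed of probe below 0.02 m/s and contact force between the fingers and probe above 1 N); the arm keeps its last pose, push and grip.
It fails at once if the lid is let go more than 15 mm above its seat (contact force between the fingers and lid below 0.01 N and z of lid in the frame of vessel_rim above 0.015 m and horizontal distance between lid and vessel_rim below 0.06 m).
It fails at once if the probe touches the lid (more than 0.5 N) (contact force between probe and lid above 0.5 N).
It fails at once if the carousel is struck (more than 3 N) (contact force between carousel and anything else above 3 N).
It fails at once if a bottle or the jar is shifted over 15 mm or tipped (distance of any of amber, clear, jar from where it was at the start of the episode above 0.015 m or angle between any of amber, clear, jar's own z axis and vertical above 0.2 rad).
It also fails if it takes over 67 s, if anything falls off the work surface, if the arm or the gripper's body presses on something with over 40 N, if the wrist force passes 120 N, or if a joint passes its speed limit or range.

## Working session

There is one attempt and no reset: what is moved stays moved. The work goes in short steps, Python scripts to look and compute and a tool call to move; the robot and the scene stay as the last step left them, time stands still between calls to the robot, and variables do not carry over. Pictures are saved under pics/ and viewed, at most 10 in all, crops included, and the job is handed in when it is done.

Besides the shell and the picture viewer there is one more tool, called in YAML: its name, and indented under it one key for each argument. play_rows: Moves the arm, as the interface text tells. Scaled input: -1 to 1 covers 12 cm each way for a shift and pi rad each way for a turn. Its arguments: {"type":"object","properties":{"travel":{"type":"array","items":{"type":"array","items":{"type":"number","minimum":-1,"maximum":1}}},"turn":{"type":"array","items":{"type":"array","items":{"type":"number","minimum":-1,"maximum":1}}},"jaw":{"type":"array","items":{"type":"number"}},"squeeze":{"type":"number"}},"required":["travel","turn","jaw"]}

```bash
mkdir -p pics; ls; python3 - <<'E'
from station import robot
import cv2,numpy as np
s=robot.read_state();print({k:np.round(s[k],3) for k in ['time','tcp_pos','eef_rot','opening']},robot.hold_point_z)
for c in ['scene','top']:
    im,d=robot.camera(c);cv2.imwrite(f'pics/{c}0.png',im)
    m=robot.camera_model(c);print(c,np.round(m['world_to_cam'],3).tolist(),m['mtx'].tolist())
    for t in ['lid','lid_port','vessel_rim','probe','stand','carousel','amber','clear','jar']:
        try:print(t,[(np.round(r['centre'],0).tolist(),round(r['score'],2)) for r in robot.find_in(c,t)])
        except Exception as e:print(t,e)
E
```

```text
pics
{'time': np.float64(0.0), 'tcp_pos': array([247.434, 600.586, 230.427]), 'eef_rot': array([-3.14 ,  0.   ,  2.751]), 'opening': np.float64(85.318)} -18.700000000000003
scene [[0.987, 0.163, -0.001, -561.389], [0.122, -0.747, -0.653, -22.841], [-0.107, 0.645, -0.757, 1140.26], [0.0, 0.0, 0.0, 1.0]] [[427.24933139299645, 0.0, 317.46702851525805], [0.0, 427.24933139299645, 198.49472844760882], [0.0, 0.0, 1.0]]
lid [([478.0, -251.0, 15.0], 0.61)]
lid_port [([475.0, -256.0, 8.0], 0.91)]
vessel_rim [([607.0, 256.0, 42.0], 0.91), ([476.0, -250.0, 14.0], 0.5)]
probe [([611.0, -283.0, 143.0], 0.76)]
stand [([617.0, -307.0, 43.0], 0.7), ([787.0, -110.0, 90.0], 0.42)]
carousel [([576.0, -51.0, 121.0], 0.92), ([352.0, 172.0, 118.0], 0.9)]
amber [([772.0, 62.0, 90.0], 0.59)]
clear [([790.0, -105.0, 90.0], 0.61)]
jar [([401.0, -12.0, 52.0], 0.56), ([771.0, 60.0, 91.0], 0.56)]
top [[0.007, -1.0, 0.008, 8.69], [-0.987, -0.008, -0.159, 559.308], [0.159, -0.007, -0.987, 892.075], [0.0, 0.0, 0.0, 1.0]] [[365.2006047575935, 0.0, 321.43633111492227], [0.0, 365.2006047575935, 197.22498726937832], [0.0, 0.0, 1.0]]
lid [([466.0, -253.0, 9.0], 0.88)]
lid_port []
vessel_rim [([598.0, 281.0, 34.0], 0.69)]
probe [([607.0, -271.0, 139.0], 0.64)]
stand [([593.0, -253.0, 46.0], 0.74), ([396.0, 6.0, 73.0], 0.35)]
carousel [([564.0, -7.0, 124.0], 0.69), ([337.0, 215.0, 121.0], 0.63)]
amber [([756.0, 84.0, 97.0], 0.58)]
clear [([775.0, -83.0, 97.0], 0.84), ([597.0, 280.0, 35.0], 0.2)]
jar []
```

View pics/top0.png

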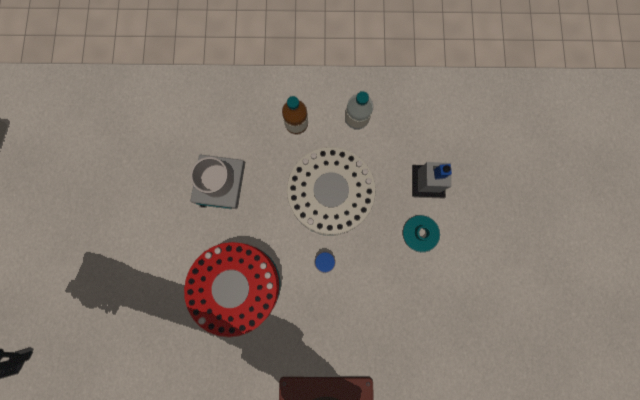

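View pics/scene0.png

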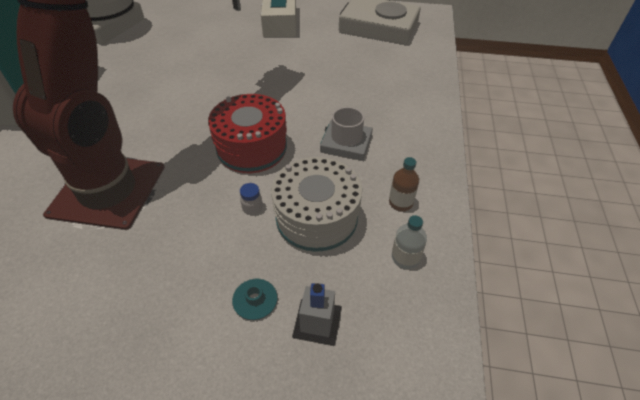

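The top view shows the lid at (421,233), vessel at (213,176), probe and stand at (443,170), ivory carousel at (331,190), and jar at (325,261). The red look-alike at (231,289) stays out of it; the ivory one with teal band at (331,190) fits the description and lies between stand and vessel. Next I'll measure precisely.

```bash
cat > h.py <<'E'
from station import robot
import cv2,numpy as np
from scipy.optimize import least_squares
def cloud(c):
    im,d=robot.camera(c);m=robot.camera_model(c);K=np.array(m['mtx']);T=np.linalg.inv(np.array(m['world_to_cam']))
    v,u=np.mgrid[:400,:640];r=np.stack([(u-K[0,2])/K[0,0],(v-K[1,2])/K[1,1],np.ones_like(u)],-1)*d[...,None]
    P=r@T[:3,:3].T+T[:3,3];P[d<=0]=np.nan
    return im,P
def near(P,xy,R,z0,z1):
    return (np.hypot(P[...,0]-xy[0],P[...,1]-xy[1])<R)&(P[...,2]>z0)&(P[...,2]<z1)
def project(c,p):
    m=robot.camera_model(c);q=(np.c_[np.atleast_2d(p),np.ones(len(np.atleast_2d(p)))]@np.array(m['world_to_cam']).T)[:,:3]@np.array(m['mtx']).T
    return q[:,:2]/q[:,2:]
E
python3 - <<'E'
from h import *
spec={'lidflange':((472,-252),75,9,16,49),'lidcollar':((472,-252),45,30,45,None),'rim':((605,270),75,94,106,None),'cap':((607,-280),40,143,155,None),'head':((607,-280),40,134,143,None),'standtop':((607,-275),60,84,95,None),'car':((570,-25),140,114,127,105),'jar':((400,-5),50,62,78,27),'amber':((765,65),60,140,160,None),'clear':((785,-105),60,130,150,None),'red':((345,195),160,110,130,None)}
for c in ['scene','top']:
    im,P=cloud(c);print(c,'bench z',np.nanmedian(P[200:395:5,330:400:5,2]))
    for n,(xy,R,a,b,r) in spec.items():
        for _ in range(3):
            q=P[near(P,xy,R,a,b)]
            if len(q)<3:break
            h=cv2.minEnclosingCircle(q[:,:2].astype(np.float32));rr=cv2.minAreaRect(q[:,:2].astype(np.float32))
        if len(q)>=3:print(n,len(q),'z',np.round(np.percentile(q[:,2],[5,50,95]),1),'mean',q[:,:2].mean(0).round(1),'circ',np.round(h[0],1),round(h[1],1),'rect',np.round(rr[0],1),np.round(rr[1],1),round(rr[2],1))
        else: print(n,len(q))
    u=project(c,[607,-275,120])[0].astype(int)
    cr=im[max(0,u[1]-45):u[1]+75,u[0]-70:u[0]+60];cv2.imwrite(f'pics/crop_{c}.png',cv2.resize(cr,None,fx=4,fy=4,interpolation=cv2.INTER_CUBIC))
a=[cv2.imread(f'pics/crop_{c}.png') for c in ['scene','top']];h=min(x.shape[0] for x in a)
o=np.hstack([x[:h] for x in a]);print(o.shape);cv2.imwrite('pics/both.png',cv2.resize(o,None,fx=.75,fy=.75))
E
```

```text
scene bench z -0.018080711873892596
lidflange 1118 z [ 9.5 11.5 14. ] mean [ 474.2 -253.7] circ [ 472.2 -250. ] 49.2 rect [ 472.5 -250.9] [96.6 95.6] 7.9
lidcollar 163 z [31.3 36.5 39.3] mean [ 473.1 -251. ] circ [ 472.2 -250.2] 19.6 rect [ 473.2 -250.5] [36.6 36.7] 3.6
rim 184 z [ 94.8  98.3 101.3] mean [606.6 286.1] circ [607.2 286.8] 47.9 rect [606.1 287.3] [86.4 93.1] 5.8
cap 72 z [144.3 147.  149.6] mean [ 613.9 -277.2] circ [ 613.8 -276.7] 9.1 rect [ 613.8 -276.6] [14.8 16.8] 9.2
head 122 z [135.2 139.1 141.8] mean [ 614.2 -280.6] circ [ 613.7 -276.8] 17.3 rect [ 613.5 -276.9] [25.9 25.7] 2.0
standtop 638 z [87.  89.5 91.8] mean [ 614.7 -283.1] circ [ 613.3 -276.8] 41.5 rect [ 613.7 -276.4] [62.1 60.1] 87.8
car 4724 z [117.3 119.7 122.1] mean [567.9 -16.3] circ [567.1  -9.3] 105.8 rect [567.   -9.9] [207.4 209.7] 5.6
jar 254 z [64.5 69.2 71.6] mean [398.9   1.3] circ [397.6   3. ] 25.4 rect [398.3   2.8] [44.6 48.3] 14.0
amber 120 z [141.2 148.6 150.7] mean [773.3  80.2] circ [773.6  84.3] 16.8 rect [772.9  82.9] [27.3 31.4] 24.9
clear 170 z [131.5 138.8 141.5] mean [790.8 -87.
[... 761 characters left out ...]
9] [26.1 25.7] 3.9
standtop 389 z [86.8 90.7 93.4] mean [ 607.5 -268.6] circ [ 612. -276.] 41.3 rect [ 612.7 -275.5] [60.8 60.9] 88.9
car 5824 z [118.5 121.1 123.7] mean [562.9  -8. ] circ [566.   -8.8] 105.0 rect [565.4  -8.6] [208.1 207.3] 30.6
jar 311 z [68.  70.7 73.3] mean [395.7   4.4] circ [395.7   4.3] 23.8 rect [395.    4.5] [45.4 46.1] 0.4
amber 129 z [145.  150.3 152.7] mean [770.1  83.9] circ [771.6  83.9] 14.6 rect [771.5  83.8] [26.6 28.5] 87.7
clear 142 z [133.3 140.5 143.4] mean [787.4 -82.6] circ [789.1 -82.5] 16.1 rect [788.9 -82.4] [30.3 29. ] 2.4
red 6717 z [118.4 120.9 123.6] mean [334.4 218.4] circ [336.5 218.4] 104.9 rect [336.5 218.2] [208.  208.3] 72.3
(480, 1040, 3)
```

View pics/both.png

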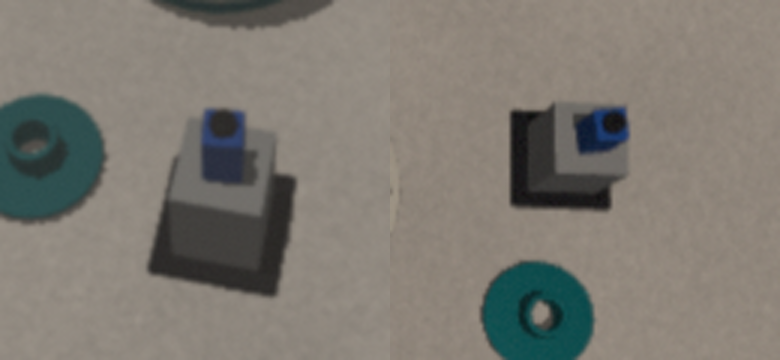

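play_rows:
  travel:
    - [0.157,-0.278,0]
    - [0.157,-0.278,0]
    - [0.157,-0.278,0]
    - [0.157,-0.278,0]
    - [0.157,-0.278,0]
    - [0.157,-0.278,0]
    - [0.157,-0.278,0]
    - [0.157,-0.278,0]
    - [0.157,-0.278,0]
    - [0.157,-0.278,0]
    - [0.157,-0.278,0]
    - [0.157,-0.278,0]
    - [0.157,-0.278,0]
    - [0.157,-0.278,0]
    - [0.157,-0.278,0]
    - [0,0,0]
    - [0,0,0]
  turn:
    - [0,0,-0.0376]
    - [0,0,-0.0376]
    - [0,0,-0.0376]
    - [0,0,-0.0376]
    - [0,0,-0.0376]
    - [0,0,-0.0376]
    - [0,0,-0.0376]
    - [0,0,-0.0376]
    - [0,0,-0.0376]
    - [0,0,-0.0376]
    - [0,0,0]
    - [0,0,0]
    - [0,0,0]
    - [0,0,0]
    - [0,0,0]
    - [0,0,0]
    - [0,0,0]
  jaw: [0,0,0,0,0,0,0,0,0,0,0,0,0,0,0,0,0]
  squeeze: 40

```text
time: 2.8
tcp_pos: [530.4, 100.0, 231.3]
eef_rot: [-3.142, -0.0, 1.567]
contact_force: [-0.7, 1.0, -0.2]
opening: 85.5
grip_force: 0.0
```

play_rows:
  travel:
    - [-0.049,-0.2914,0]
    - [-0.049,-0.2914,0]
    - [-0.049,-0.2914,0]
    - [-0.049,-0.2914,0]
    - [-0.049,-0.2914,0]
    - [-0.049,-0.2914,0]
    - [-0.049,-0.2914,0]
    - [-0.049,-0.2914,0]
    - [-0.049,-0.2914,0]
    - [-0.049,-0.2914,0]
    - [0,0,-0.285]
    - [0,0,-0.285]
    - [0,0,-0.285]
    - [0,0,-0.285]
    - [0,0,-0.285]
    - [0,0,0]
    - [0,0,0]
  turn:
    - [0,0,0.0012]
    - [0,0,0]
    - [0,0,0]
    - [0,0,0]
    - [0,0,0]
    - [0,0,0]
    - [0,0,0]
    - [0,0,0]
    - [0,0,0]
    - [0,0,0]
    - [0,0,0]
    - [0,0,0]
    - [0,0,0]
    - [0,0,0]
    - [0,0,0]
    - [0,0,0]
    - [0,0,0]
  jaw: [0,0,0,0,0,0,0,0,0,0,0,0,0,0,0,0,0]

```text
time: 4.5
tcp_pos: [471.7, -248.3, 60.8]
eef_rot: [-3.141, -0.0, 1.574]
contact_force: [-0.1, -0.2, 0.8]
opening: 85.3
grip_force: 0.0
```

play_rows:
  travel:
    - [0,-0.004,-0.125]
    - [0,0,-0.125]
    - [0,0,-0.083]
    - [0,0,-0.042]
    - [0,0,0]
    - [0,0,0]
    - [0,0,0]
    - [0,0,0]
    - [0,0,0]
    - [0,0,0]
    - [0,0,0]
    - [0,0,0]
  turn:
    - [0,0,0]
    - [0,0,0]
    - [0,0,0]
    - [0,0,0]
    - [0,0,0]
    - [0,0,0]
    - [0,0,0]
    - [0,0,0]
    - [0,0,0]
    - [0,0,0]
    - [0,0,0]
    - [0,0,0]
  jaw: [0,0,0,0,0,255,255,255,255,255,255,255]

```text
time: 5.7
tcp_pos: [471.7, -249.7, 15.9]
eef_rot: [3.141, -0.0, 1.573]
contact_force: [-2.3, 0.0, 6.7]
opening: 36.4
grip_force: 39.3
```

play_rows:
  travel:
    - [0,0,0.05]
    - [0,0,0.1]
    - [0,0,0.15]
    - [0,0,0.25]
    - [0,0,0.3]
    - [0,0,0.3]
    - [0,0,0.3]
    - [0,0,0.3]
    - [0,0,0.1]
    - [0,0,0]
    - [0,0,0]
    - [0,0,0]
  turn:
    - [0,0,0]
    - [0,0,0]
    - [0,0,0]
    - [0,0,0]
    - [0,0,0]
    - [0,0,0]
    - [0,0,0]
    - [0,0,0]
    - [0,0,0]
    - [0,0,0]
    - [0,0,0]
    - [0,0,0]
  jaw: [255,255,255,255,255,255,255,255,255,255,255,255]

```text
time: 6.9
tcp_pos: [470.6, -249.2, 235.7]
eef_rot: [-3.139, -0.0, 1.573]
contact_force: [-0.4, 0.8, -1.9]
opening: 36.9
grip_force: 40.3
```

```bash
cat > lid.py <<'E'
from h import *
s=robot.read_state();t=np.array(s['tcp_pos']);print(t.round(1),np.round(s['eef_rot'],3),s['opening'],s['grip_force'])
for c in ['scene','top']:
    im,P=cloud(c)
    zf=t[2]-15.9+12
    q=P[near(P,t[:2],75,zf-12,zf+10)]
    zz=np.median(q[:,2]);q=q[abs(q[:,2]-zz)<4]
    A=np.c_[q[:,:2]-t[:2],np.ones(len(q))];f=np.linalg.lstsq(A,q[:,2],rcond=None)[0]
    h=cv2.minEnclosingCircle(q[:,:2].astype(np.float32))
    print(c,len(q),'z',zz,'exp',zf,'tilt',f[:2].round(3),'circ',np.round(h[0],1),round(h[1],1),'off',np.round(np.array(h[0])-t[:2],1))
E
python3 lid.py
```

```text
[ 470.6 -249.2  235.7] [-3.139 -0.     1.573] 36.888105627271116 40.27170639485121
scene 1154 z 231.1774750526858 exp 231.83813620263723 tilt [-0.007  0.006] circ [ 471.8 -249. ] 49.5 off [1.2 0.2]
top 868 z 232.75696094120457 exp 231.83813620263723 tilt [-0.003 -0.001] circ [ 469.9 -247.8] 48.5 off [-0.7  1.3]
```

play_rows:
  travel:
    - [0.0695,0.15,0]
    - [0.0695,0.2792,0]
    - [0.0695,0.2792,0]
    - [0.0695,0.2792,0]
    - [0.0695,0.2792,0]
    - [0.0695,0.2792,0]
    - [0.0695,0.2792,0]
    - [0.0695,0.2792,0]
    - [0.0695,0.2792,0]
    - [0.0695,0.2792,0]
    - [0.0695,0.2792,0]
    - [0.0695,0.2792,0]
    - [0.0695,0.2792,0]
    - [0.0695,0.2792,0]
    - [0.0695,0.2792,0]
    - [0.0695,0.2792,0]
    - [0,0.1292,0]
    - [0,0,0]
    - [0,0,0]
  turn:
    - [0,0,0]
    - [0,0,0]
    - [0,0,0]
    - [0,0,0]
    - [0,0,0]
    - [0,0,0]
    - [0,0,0]
    - [0,0,0]
    - [0,0,0]
    - [0,0,0]
    - [0,0,0]
    - [0,0,0]
    - [0,0,0]
    - [0,0,0]
    - [0,0,0]
    - [0,0,0]
    - [0,0,0]
    - [0,0,0]
    - [0,0,0]
  jaw: [255,255,255,255,255,255,255,255,255,255,255,255,255,255,255,255,255,255,255]

```text
time: 8.9
tcp_pos: [604.8, 285.0, 236.6]
eef_rot: [-3.141, 0.002, 1.572]
contact_force: [0.1, 0.2, -1.5]
opening: 36.9
grip_force: 40.3
```

```bash
python3 lid.py
```

```text
[604.8 285.  236.6] [-3.141e+00  2.000e-03  1.572e+00] 36.86139811167436 40.30102673918009
scene 428 z 231.67864787634687 exp 232.65512008709447 tilt [-0.001  0.002] circ [606.1 284. ] 49.6 off [ 1.4 -1. ]
top 770 z 233.48804445019528 exp 232.65512008709447 tilt [-0.002 -0.007] circ [602.8 283.7] 48.3 off [-1.9 -1.3]
```

play_rows:
  travel:
    - [0.007,0.02,-0.15]
    - [0,0,-0.25]
    - [0,0,-0.25]
    - [0,0,-0.2]
    - [0,0,-0.1]
    - [0,0,0]
    - [0,0,0]
    - [0,0,0]
  turn:
    - [0,0,0]
    - [0,0,0]
    - [0,0,0]
    - [0,0,0]
    - [0,0,0]
    - [0,0,0]
    - [0,0,0]
    - [0,0,0]
  jaw: [255,255,255,255,255,255,255,255]

```text
time: 9.8
tcp_pos: [606.7, 288.9, 125.1]
eef_rot: [3.139, -0.001, 1.573]
contact_force: [0.3, -0.1, -0.6]
opening: 36.7
grip_force: 40.3
```

```bash
python3 lid.py
```

```text
[606.7 288.9 125.1] [ 3.139e+00 -1.000e-03  1.573e+00] 36.664480910898575 40.307507403194904
scene 392 z 120.37420411983135 exp 121.2390625153129 tilt [-0.002  0.006] circ [607.4 286. ] 50.6 off [ 0.8 -2.9]
top 568 z 121.26248332012403 exp 121.2390625153129 tilt [-0.002 -0.   ] circ [604.8 288.9] 48.5 off [-1.9 -0.1]
```

play_rows:
  travel:
    - [-0.004,0,-0.03]
    - [0,0,-0.03]
    - [0,0,-0.02]
    - [0,0,-0.015]
    - [0,0,-0.01]
    - [0,0,0]
    - [0,0,0]
  turn:
    - [0,0,0]
    - [0,0,0]
    - [0,0,0]
    - [0,0,0]
    - [0,0,0]
    - [0,0,0]
    - [0,0,0]
  jaw: [255,255,255,255,255,255,255]

```text
time: 10.6
tcp_pos: [605.2, 288.9, 110.7]
eef_rot: [-3.142, 0.0, 1.573]
contact_force: [0.3, -0.2, -0.5]
opening: 36.6
grip_force: 40.3
```

play_rows:
  travel:
    - [0,0,-0.008]
    - [0,0,-0.008]
    - [0,0,0]
    - [0,0,0]
  turn:
    - [0,0,0]
    - [0,0,0]
    - [0,0,0]
    - [0,0,0]
  jaw: [255,255,255,255]

```text
time: 11.0
tcp_pos: [605.3, 288.9, 109.2]
eef_rot: [3.141, -0.0, 1.573]
contact_force: [-2.2, -1.6, 2.9]
opening: 36.9
grip_force: 40.7
```

play_rows:
  travel:
    - [0,0,-0.006]
    - [0,0,0]
    - [0,0,0]
    - [0,0,0]
    - [0,0,0]
    - [0,0,0]
    - [0,0,0]
    - [0,0,0]
    - [0,0,0]
    - [0,0,0]
    - [0,0,0]
  turn:
    - [0,0,0]
    - [0,0,0]
    - [0,0,0]
    - [0,0,0]
    - [0,0,0]
    - [0,0,0]
    - [0,0,0]
    - [0,0,0]
    - [0,0,0]
    - [0,0,0]
    - [0,0,0]
  jaw: [255,255,255,220,190,150,100,50,0,0,0]

```text
time: 12.1
tcp_pos: [605.2, 288.8, 107.9]
eef_rot: [-3.141, 0.0, 1.573]
contact_force: [0.3, 0.4, 0.2]
opening: 85.5
grip_force: 0.0
```

Retract straight up, then look.

play_rows:
  travel:
    - [0,0,0.05]
    - [0,0,0.15]
    - [0,0,0.25]
    - [0,0,0.3]
    - [0,0,0.3]
    - [0,-0.25,0.1]
    - [0,-0.3,0]
    - [0,-0.3,0]
    - [0,-0.3,0]
    - [0,-0.2,0]
    - [0,0,0]
    - [0,0,0]
  turn:
    - [0,0,0]
    - [0,0,0]
    - [0,0,0]
    - [0,0,0]
    - [0,0,0]
    - [0,0,0]
    - [0,0,0]
    - [0,0,0]
    - [0,0,0]
    - [0,0,0]
    - [0,0,0]
    - [0,0,0]
  jaw: [0,0,0,0,0,0,0,0,0,0,0,0]

```text
time: 13.3
tcp_pos: [605.3, 126.7, 246.7]
eef_rot: [3.141, -0.001, 1.572]
contact_force: [-0.3, 0.5, 0.1]
opening: 85.0
grip_force: 0.0
```

```bash
cat > seat.py <<'E'
from h import *
xy=np.array([605.3,287.5])
for c in ['scene','top']:
    im,P=cloud(c);q=P[near(P,xy,60,98,112)]
    zz=np.median(q[:,2]);q=q[abs(q[:,2]-zz)<4]
    f=np.linalg.lstsq(np.c_[q[:,:2]-xy,np.ones(len(q))],q[:,2],rcond=None)[0]
    h=cv2.minEnclosingCircle(q[:,:2].astype(np.float32))
    k=P[near(P,xy,30,124,140)];hk=cv2.minEnclosingCircle(k[:,:2].astype(np.float32))
    print(c,'flange top z',zz,'tilt',f[:2].round(3),np.round(h[0],1),round(h[1],1),'collar',np.round(hk[0],1),round(hk[1],1),np.percentile(k[:,2],[50,90]).round(1))
    u=project(c,[605,287,110])[0].astype(int);cv2.imwrite(f'pics/s_{c}.png',cv2.resize(im[max(0,u[1]-60):u[1]+60,u[0]-60:u[0]+60],None,fx=3,fy=3))
cv2.imwrite('pics/seat.png',np.hstack([cv2.imread(f'pics/s_{c}.png') for c in ['scene','top']]))
E
python3 seat.py
```

```text
scene flange top z 104.29019578293361 tilt [-0.001 -0.   ] [606.4 288.9] 50.6 collar [608.6 288.1] 20.7 [128.8 131.4]
  return _methods._mean(a, axis=axis, dtype=dtype,
  ret = ret.dtype.type(ret / rcount)
Traceback (most recent call last):
  File "seat.py", line 9, in <module>
    print(c,'flange top z',zz,'tilt',f[:2].round(3),np.round(h[0],1),round(h[1],1),'collar',np.round(hk[0],1),round(hk[1],1),np.percentile(k[:,2],[50,90]).round(1))
                                                                                                                             ~~~~~~~~~~~~~^^^^^^^^^^^^^^^^
IndexError: index -1 is out of bounds for axis 0 with size 0
```

Scene camera: flange top at 104.3 mm (105 expected), level, and about 1–2 mm from the rim centre, so the lid is seated. On to the probe.

play_rows:
  travel:
    - [0.005,-0.16,0]
    - [0.005,-0.267,0]
    - [0.005,-0.267,0]
    - [0.005,-0.267,0]
    - [0.005,-0.267,0]
    - [0.005,-0.267,0]
    - [0.005,-0.267,0]
    - [0.005,-0.267,0]
    - [0.005,-0.267,0]
    - [0.005,-0.267,0]
    - [0.005,-0.267,0]
    - [0.005,-0.267,0]
    - [0.004,-0.26,0]
    - [0,0,0]
    - [0,0,0]
  turn:
    - [0,0,0]
    - [0,0,0]
    - [0,0,0]
    - [0,0,0]
    - [0,0,0]
    - [0,0,0]
    - [0,0,0]
    - [0,0,0]
    - [0,0,0]
    - [0,0,0]
    - [0,0,0]
    - [0,0,0]
    - [0,0,0]
    - [0,0,0]
    - [0,0,0]
  jaw: [0,0,0,0,0,0,0,0,0,0,0,0,0,0,0]

```text
time: 14.9
tcp_pos: [613.3, -275.4, 245.6]
eef_rot: [-3.141, -0.0, 1.574]
contact_force: [0.8, 0.3, -0.3]
opening: 85.2
grip_force: 0.0
```

```bash
python3 seat.py
```

```text
Traceback (most recent call last):
  File "seat.py", line 9, in <module>
    print(c,'flange top z',zz,'tilt',f[:2].round(3),np.round(h[0],1),round(h[1],1),'collar',np.round(hk[0],1),round(hk[1],1),np.percentile(k[:,2],[50,90]).round(1))
                                                                                                                             ~~~~~~~~~~~~~^^^^^^^^^^^^^^^^
IndexError: index -1 is out of bounds for axis 0 with size 0
```

```bash
sed -i 's/    k=P\[near/    if len(q)<50: print(c,"hidden");continue\n    k=P[near/; s/^    zz=np/    if len(q)<50: print(c,"hidden");continue\n    zz=np/' seat.py; sed -i 's/^    u=project/    u=project/' seat.py
sed -i 's/for c in \[.scene.,.top.\]:$/for c in ["top"]:/; s/,np.percentile(k.*round(1))$/,len(k),np.round(k[:,2].max() if len(k) else 0,1))/; s/^cv2.imwrite.*$//' seat.py; sed -i 's/hk=cv2.*$/hk=cv2.minEnclosingCircle(k[:,:2].astype(np.float32)) if len(k) else ((0,0),0)/' seat.py; python3 seat.py
```

```text
top flange top z 105.64432531318471 tilt [-0.002  0.001] [603.3 289.2] 48.9 collar [603.1 289.1] 18.9 126 135.8
```

View pics/s_top.png

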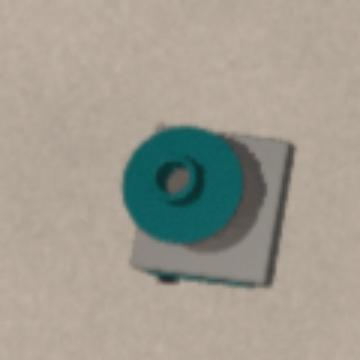

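The crop shows the lid flat on the vessel with its port at crop pixel (178,180). The flange is level at 105.6 mm and centred at about (604.9, 289), within 2 mm of the rim centre. Now I grip the probe.

play_rows:
  travel:
    - [0,0,-0.25]
    - [0,0,-0.25]
    - [0,0,-0.25]
    - [0,0,-0.25]
    - [0,0,-0.15]
    - [0,0,-0.08]
    - [0,0,0]
    - [0,0,0]
    - [0,0,0]
    - [0,0,0]
    - [0,0,0]
    - [0,0,0]
    - [0,0,0]
    - [0,0,0]
    - [0,0,0]
    - [0,0,0]
  turn:
    - [0,0,0]
    - [0,0,0]
    - [0,0,0]
    - [0,0,0]
    - [0,0,0]
    - [0,0,0]
    - [0,0,0]
    - [0,0,0]
    - [0,0,0]
    - [0,0,0]
    - [0,0,0]
    - [0,0,0]
    - [0,0,0]
    - [0,0,0]
    - [0,0,0]
    - [0,0,0]
  jaw: [0,0,0,0,0,0,0,60,120,160,180,200,255,255,255,255]

```text
time: 16.6
tcp_pos: [613.2, -276.2, 99.2]
eef_rot: [3.141, 0.0, 1.573]
contact_force: [-1.1, 0.3, 4.4]
opening: 25.7
grip_force: 38.8
```

play_rows:
  travel:
    - [0,0,0.03]
    - [0,0,0.06]
    - [0,0,0.1]
    - [0,0,0.15]
    - [0,0,0.2]
    - [0,0,0.25]
    - [0,0,0.25]
    - [0,0,0.25]
    - [0,0,0.25]
    - [0,0,0.1]
    - [0,0,0]
    - [0,0,0]
  turn:
    - [0,0,0]
    - [0,0,0]
    - [0,0,0]
    - [0,0,0]
    - [0,0,0]
    - [0,0,0]
    - [0,0,0]
    - [0,0,0]
    - [0,0,0]
    - [0,0,0]
    - [0,0,0]
    - [0,0,0]
  jaw: [255,255,255,255,255,255,255,255,255,255,255,255]

```text
time: 17.8
tcp_pos: [612.6, -275.8, 294.1]
eef_rot: [-3.14, -0.001, 1.573]
contact_force: [-0.1, 0.5, -1.6]
opening: 26.0
grip_force: 38.6
```

```bash
cat > tip.py <<'E'
from h import *
import sys
s=robot.read_state();t=np.array(s['tcp_pos']);print(t.round(1),np.round(s['eef_rot'],3),round(s['opening'],1),round(s['grip_force'],1))
for c in ['scene','top']:
    im,P=cloud(c)
    q=P[near(P,t[:2],35,t[2]-110,t[2]-20)]
    if len(q)<20: print(c,'few',len(q));continue
    f=np.polyfit(q[:,2],q[:,:2],1)   # drift of the shaft's visible side with height
    zt=np.percentile(q[:,2],1)
    lo=q[q[:,2]<zt+20];print(c,len(q),'z low',zt.round(1),'exp tip',(t[2]-89.2).round(1),'slope',f[0].round(3),'low mean',lo.mean(0).round(1))
    u=project(c,t-[0,0,60])[0].astype(int);cv2.imwrite(f'pics/{sys.argv[1]}_{c}.png',cv2.resize(im[max(0,u[1]-60):u[1]+60,max(0,u[0]-50):u[0]+50],None,fx=4,fy=4))
E
python3 tip.py lift
```

```text
[ 612.6 -275.8  294.1] [-3.140e+00 -1.000e-03  1.573e+00] 26.0 38.6
scene 146 z low 209.1 exp tip 204.9 slope [ 0.004 -0.009] low mean [ 612.8 -280.2  218.2]
top 75 z low 211.0 exp tip 204.9 slope [0.002 0.006] low mean [ 609.2 -271.3  219.3]
```

View pics/lift_scene.png

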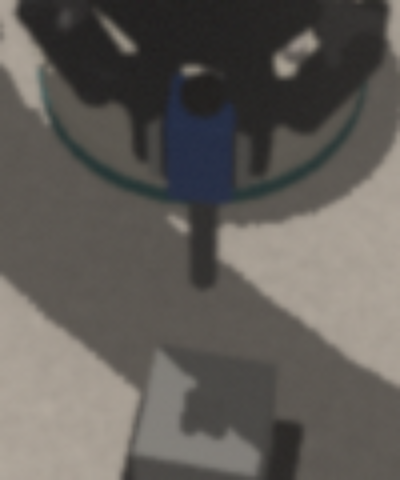

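play_rows:
  travel:
    - [-0.004,0.1,0]
    - [-0.004,0.18,0]
    - [-0.004,0.27,0]
    - [-0.004,0.27,0]
    - [-0.004,0.27,0]
    - [-0.004,0.27,0]
    - [-0.004,0.27,0]
    - [-0.004,0.27,0]
    - [-0.004,0.27,0]
    - [-0.004,0.27,0]
    - [-0.004,0.27,0]
    - [-0.004,0.27,0]
    - [-0.004,0.27,0]
    - [-0.004,0.27,0]
    - [-0.004,0.27,0]
    - [-0.004,0.27,0]
    - [0,0.27,0]
    - [0,0.25,0]
    - [0,0.13,0]
    - [0,0,0]
  turn:
    - [0,0,0]
    - [0,0,0]
    - [0,0,0]
    - [0,0,0]
    - [0,0,0]
    - [0,0,0]
    - [0,0,0]
    - [0,0,0]
    - [0,0,0]
    - [0,0,0]
    - [0,0,0]
    - [0,0,0]
    - [0,0,0]
    - [0,0,0]
    - [0,0,0]
    - [0,0,0]
    - [0,0,0]
    - [0,0,0]
    - [0,0,0]
    - [0,0,0]
  jaw: [255,255,255,255,255,255,255,255,255,255,255,255,255,255,255,255,255,255,255,255]

```text
time: 19.9
tcp_pos: [603.8, 292.4, 294.0]
eef_rot: [-3.14, 0.0, 1.578]
contact_force: [-0.3, 0.1, -1.3]
opening: 25.8
grip_force: 38.6
```

play_rows:
  travel:
    - [0,0,0]
    - [0,0,-0.1]
    - [0,0,-0.1]
    - [0,0,-0.05]
    - [0,0,0]
    - [0,0,0]
  turn:
    - [0,0,0]
    - [0,0,0]
    - [0,0,0]
    - [0,0,0]
    - [0,0,0]
    - [0,0,0]
  jaw: [255,255,255,255,255,255]

```text
time: 20.5
tcp_pos: [605.2, 289.0, 265.2]
eef_rot: [-3.141, 0.0, 1.573]
contact_force: [0.3, -0.1, -1.0]
opening: 25.8
grip_force: 38.6
```

```bash
python3 tip.py over; python3 seat.py
```

```text
[605.2 289.  265.2] [-3.141  0.     1.573] 25.8 38.6
scene 104 z low 177.4 exp tip 176.0 slope [-0.002 -0.012] low mean [606.2 284.8 186.5]
top 57 z low 183.3 exp tip 176.0 slope [ 0.018 -0.016] low mean [601.1 285.4 192.5]
top flange top z 105.47309828931805 tilt [0.002 0.003] [604.1 289.4] 49.3 collar [603.2 288.9] 18.7 123 134.9
```

play_rows:
  travel:
    - [0,0,-0.06]
    - [0,0,-0.08]
    - [0,0,-0.06]
    - [0,0,-0.04]
    - [0,0,-0.02]
    - [0,0,0]
    - [0,0,0]
    - [0,0,0]
    - [0,0,0]
    - [0,0,0]
  turn:
    - [0,0,0]
    - [0,0,0]
    - [0,0,0]
    - [0,0,0]
    - [0,0,0]
    - [0,0,0]
    - [0,0,0]
    - [0,0,0]
    - [0,0,0]
    - [0,0,0]
  jaw: [255,255,255,255,255,255,255,255,255,255]

```text
time: 21.65
tcp_pos: [605.3, 289.2, 234.3]
eef_rot: [3.141, -0.0, 1.573]
contact_force: [-0.1, -0.2, -1.7]
opening: 25.8
grip_force: 38.6
```

```bash
python3 - <<'E'
from h import *
s=robot.read_state();t=np.array(s['tcp_pos']);print(t.round(1),s['grip_force'],np.abs(s['joint_velocities']).max())
im,P=cloud('scene');u=project('scene',[605,289,135])[0].astype(int);print(u)
print('port px',project('scene',[606.4,288.9,131]),'tip px',project('scene',[606.4,288.9,142]))
x0,y0=u-[40,45];cv2.imwrite('pics/fin.png',cv2.resize(im[y0:y0+90,x0:x0+80],None,fx=6,fy=6,interpolation=cv2.INTER_CUBIC));print(x0,y0)
q=P[near(P,t[:2],12,136,172)];print(len(q),np.sort(q[:,2])[:6].round(1),q.mean(0).round(1))
q=P[near(P,t[:2],60,98,112)];print('flange',np.median(q[:,2]),cv2.minEnclosingCircle(q[:,:2].astype(np.float32)))
E
```

```text
[605.3 289.2 234.3] 38.59763503074646 0.002183289111754951
[347 105]
port px [[348.25596698 106.60060529]] tip px [[348.47422893 103.27698012]]
307 60
38 [144.3 147.1 148.9 149.  149.1 150.5] [606.5 285.4 160.1]
flange 104.1987979555986 ((606.0758666992188, 288.9092102050781), 50.828819274902344)
```

View pics/fin.png

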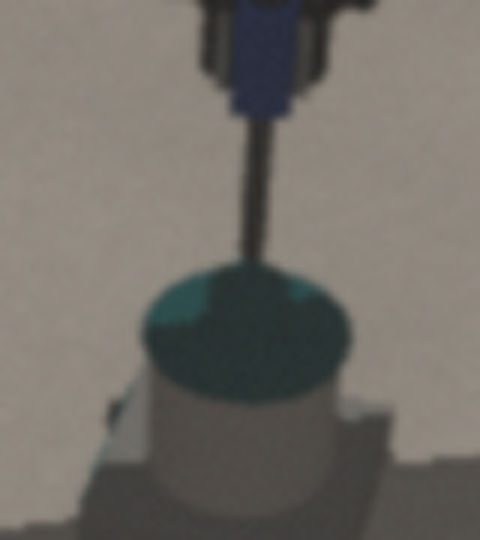

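The crop shows the shaft running down to the lid's collar at about crop pixel (250,262), so column 348.7 in the full picture against 348.4 for the port axis. The tip is about 14 mm above the mouth. I'll lower it 3 mm and hand in.

play_rows:
  travel:
    - [0,0,-0.012]
    - [0,0,-0.013]
    - [0,0,0]
    - [0,0,0]
    - [0,0,0]
    - [0,0,0]
  turn:
    - [0,0,0]
    - [0,0,0]
    - [0,0,0]
    - [0,0,0]
    - [0,0,0]
    - [0,0,0]
  jaw: [255,255,255,255,255,255]

```text
time: 22.3
tcp_pos: [605.2, 289.2, 231.1]
eef_rot: [3.142, -0.0, 1.573]
contact_force: [0.8, -0.5, -1.6]
opening: 25.6
grip_force: 38.6
```

```bash
python3 -c "
from station import robot
print(robot.close_job())"
```

```text
the job is handed in; nothing more can be done
None
```

I handed the job in at about 22 s; no verdict came back. By my measurements the lid is seated level, about 2 mm off the rim centre, and the probe is held upright and still, centred over the port, with its tip about 11 mm above it.

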